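# Close the pendant mould and hold it shut

### The job

The ink pot standing on the lower half of the wooden mould is in the way: lift it off and stand it upright on the table, clear of the mould and its baseboard. Then set the upper half on the two dowels the right way round (thick dowel in the wide hole, the ears one above the other) so that the halves meet flush. Finish while still holding it: keep the gripper on the upper half and keep pushing down firmly, with at least a kilo's force but without ramming it, and leave the other things on the table where they are.

Things in the scene. Friction and masses are not known exactly. Their poses are not given: they have to be found in the camera images.
- lower_half: Lower mould half of pale wood, 90 (x) x 150 (y) x 24 mm, screwed with its 12 mm plywood baseboard (110 x 174 mm) to the right part of the table; it cannot move. Origin: centre of the baseboard's underside, on the table; z up, y along the length towards the end with the half-round ear (28 mm wide, juts out 14 mm) and the thick dowel. Its mating face (top) is 36 mm above the table, with two shallow round cavities (26 mm wide, 5 mm deep) 18 mm either side of the centre along y.
- face_centre (a point): centre of the lower half's mating face, 36 mm above the table; axes as lower_half
- big_dowel (a point): foot of the thick steel dowel, on the mating face 55 mm from the centre towards +y (ear end): 14 mm thick, stands 16 mm above the face, tapering over its last 6 mm to 8 mm
- small_dowel (a point): foot of the thin steel dowel, on the mating face 55 mm from the centre towards -y: 10 mm thick, stands 16 mm above the face, tapering over its last 6 mm to 4 mm
- grip (a point): centre of the grip bar of the upper mould half. The upper half is loose, a pale wooden block 90 (x) x 150 (y) x 22 mm, about 0.3 kg, that lies with its mating face down on the left part of the table; y along the length towards its ear end. The bar lies along y on top of the block: 24 mm wide (x), 70 mm long (y), its top 35 mm above the block's top face, 57 mm above the mating face; this point is 39.5 mm above the mating face. Grasp it across its width.
- underside (a point): centre of the upper half's mating face (its underside); axes as grip. Meets face_centre when the mould is closed.
- big_hole (a point): the wide hole, 16 mm, right through the upper half, at its mating face 55 mm from the centre towards +y (ear end); goes over the thick dowel
- small_hole (a point): the narrow hole, 12 mm, right through the upper half, at its mating face 55 mm from the centre towards -y; goes over the thin dowel
- pot_centre (a point): centre (half-way up, 25.5 mm above its base) of the ink pot that stands on the lower half between the dowels: 44 mm wide, 51 mm high, with a black screw lid 42 mm wide over the top 13 mm; z up
- other_pot_centre (a point): centre (half-way up) of another ink pot of the same size, standing on the table; leave alone
- press_knob (a point): centre of the round knob (about 40 mm) at the end of the hand press's raised lever, which juts out towards the robot between the two mould halves, 280 mm above the table; the press stands behind it and is fixed. Not part of the job: pass between it and the robot with the gripper, not through it.
- paint_tube: paint tube lying on the table, 36 x 136 x 24 mm, origin at its underside; leave alone
- tape_roll: roll of tape lying flat, 104 mm wide, 25 mm high, origin at its underside; leave alone
Things that resemble listed ones, but are neither listed nor needed, are in the scene too. What is shaped like the part that bears pot_centre but turquoise is not meant.

How it is judged:
By the outcome, as a careful person would: the job done as asked, in the order asked, and still so for the second after the job is handed in, while the arm keeps its last pose, push and grip.
It also fails if it takes over 58 s, if anything falls off the work surface, if the arm or the gripper's body presses on something with over 40 N, if the wrist force passes 120 N, or if a joint passes its speed limit or range.

### The arm

A 6-joint arm with a two-finger parallel gripper is mounted at the origin on a cart in front of the work surface, level with it; the furniture and walls round the work are solid. World frame = base frame: x ahead of the robot, y to its left, z up, the work surface at z = 0. Lengths are in m, angles in rad, forces in N, time in s.
With the tool pointing down it reaches from about 0.25 to 0.775 m from the base axis. Payload 4 kg.
Tool frame: the origin (TCP) lies midway between the tips of the shut fingers; the grasp point (between the pads) lies 19 mm behind it (arm.grasp_offset is the distance from the TCP to the grasp point, in m); z points along the fingers, y is the line along which they close (so a half turn about z gives the same grasp; the last joint's range is limited). The gripper opens to 85 mm and grips with 20 to 120 N. Pads are 22 mm wide; open, the fingers measure 114 mm over their backs; the gripper's body (76 mm by 85 mm) begins 54 mm behind the grasp point. The pads swing forward as they close: fully open they stand 13 mm farther back than shut.
Start: joints at [-1.33, 0.087, 1.371, -0, 1.684, -0.103], TCP at [0.185, -0.518, 0.231] pointing down, gripper open.
Joint ranges: [-3.1, 3.1], [-0.76, 2.03], [0.27, 2.55], [-1.08, 4.22], [0.17, 2.65], [-2.57, 2.57]. Speed limits (rad/s): [2.79, 2.79, 3.14, 3.14, 3.14, 3.14].

### API

Orientations are given as a 3x3 rotation matrix whose columns are the frame's x, y, z axes.
In Python, from workcell import arm, eyes gives the robot as it stands.
- The arm moves only by the tool play_rows, never from a script. Its argument "commands" is a list that holds one entry, the list of rows, each a list of 7 numbers: the shift along the tool's x, y, z in m, then the turn, a rotation vector about the tool's x, y, z in rad, then the closure, from -1 (fully open) to 1 (shut). In form: [[[tx, ty, tz, wx, wy, wz, jaw], ...]]. A call has 1 to 20 rows; each row is the pose to reach, as a shift and turn from the pose commanded when the call began, along the tool's axes at that moment; what a row does not reach only later rows make up. A row lasts 1/8 s, in which the tool goes at most 62.5 mm and 10.7 degrees, less where a joint would pass 70% of its speed; a pose out of reach is approached as far as the arm can. A call with a gripper value outside its range is refused whole. The fingers move at their own pace and stop on an object; the grip force is fixed at half the most. Time passes only in rows, so rows that repeat a pose let the fingers close. It gives the time, the measured TCP pose, the force, the opening and the grip force at its end, in the units of the state.
- arm.get_state(): the state, without advancing time (a new reading comes with each control period).
- eyes.grab_frame(name): name is "side" or "top"; returns a dict with "color" (400x640x3 uint8, red, green, blue), "mtx" (3x3 intrinsics, pixels), "k1" (the pictures are not rectified: a ray, as slopes to the right and down, at radius r is drawn at 1 + k1 r^2 times it, then the intrinsics apply), "position" and "rotation" of the camera in the world. Camera axes: x right, y down, z forward; pixel columns grow to the right and rows downward; lengths in m; the calibration is good to about 2 mm. A picture is of the moment at which its call begins. There is no depth.
- arm.job_done(): hands the job in; it is judged then, once.
The state is a dict: "time": time; "q": joint angles; "qd": joint speeds; "joint_efforts": joint torques, N m; "ee_pos": TCP position; "ee_rot": TCP orientation; "contact_force": force on the tool from outside, world axes, zero at the start; "moment": the same for the moment, N m; "width": finger opening in m; "grasp_force": force on a finger pad.
Only numpy, scipy, OpenCV 4.12 (cv2) and the standard library are available. Lean on these libraries where they do the work, as an engineer would, in place of code of your own. Each camera call takes 0.05 s, during which the arm holds its last target. There are 200 camera calls.

## Working session

There is one attempt and no reset: what is moved stays moved. The work goes in short steps, Python scripts to look and compute and a tool call to move; the robot and the scene stay as the last step left them, time stands still between calls to the robot, and variables do not carry over. Pictures are saved under pics/ and viewed, at most 10 in all, crops included, and the job is handed in when it is done.

Besides the shell and the picture viewer there is one more tool, called by a JSON object that holds its "api" and its "payload". play_rows: Moves the arm, as the interface text tells. Its arguments: {"type":"object","properties":{"commands":{"type":"array","items":{"type":"array","items":{"type":"array","items":{"type":"number"}}}}},"required":["commands"]}

```bash
mkdir -p pics
python3 - <<'E'
from workcell import arm, eyes
import cv2,numpy as np
s=arm.get_state();print(s['time'],s['ee_pos'],s['ee_rot'],s['width'],s['contact_force'])
for n in('side','top'):
    f=eyes.grab_frame(n);print(n,f['mtx'],f['k1'],f['position'],f['rotation'])
    cv2.imwrite(f'pics/{n}0.png',f['color'][:,:,::-1])
E
```

```text
0.0 [ 0.1852554  -0.51732274  0.23012306] [[ 9.41491171e-01  3.37037253e-01 -5.15063427e-04]
 [ 3.37037550e-01 -9.41488644e-01  2.19597429e-03]
 [ 2.55198774e-04 -2.24108612e-03 -9.99997456e-01]] 0.08547443633990856 [ 0.59520684  0.15768729 -0.17368223]
side [[516.2176024    0.         312.93394276]
 [  0.         516.2176024  201.10650274]
 [  0.           0.           1.        ]] -0.17283238639012238 [ 1.04547411 -0.32569452  1.25454591] [[ 0.5465324   0.74197874 -0.38829098]
 [ 0.83741833 -0.48739659  0.24733601]
 [-0.00573363 -0.46033913 -0.88772463]]
top [[454.682443     0.         317.15198684]
 [  0.         454.682443   193.99555094]
 [  0.           0.           1.        ]] -0.08642617162651665 [ 0.34397522 -0.01087503  1.4392175 ] [[ 0.01492888 -0.98764303  0.15600758]
 [-0.99959621 -0.01851446 -0.02155553]
 [ 0.02417757 -0.15562279 -0.98752063]]
```

View pics/side0.png

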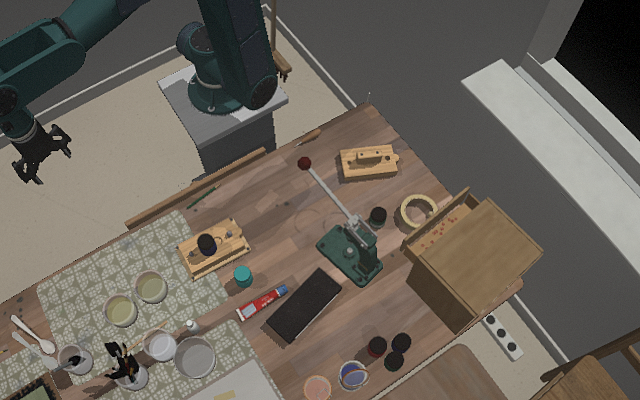

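View pics/top0.png

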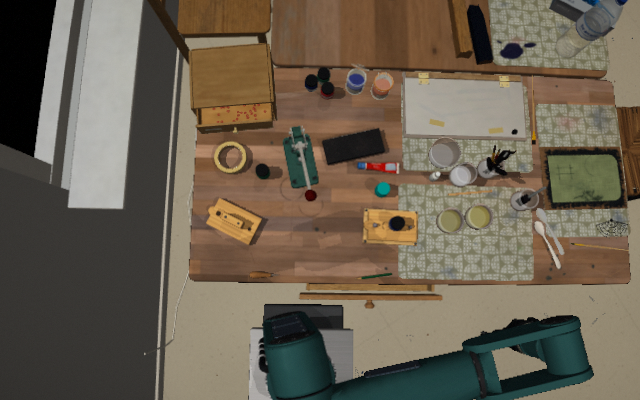

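The side view shows the lower half at (213,248) with the ink pot on it at (207,243), and the upper half at (369,162). In the top view these are at (390,227), (397,223) and (235,222).

Things that could be confused with the pot, in the top view: the black-lidded pot on the mould (397,223), the other dark pot (263,171), the turquoise one (383,188), and dark jars at (310,83), (323,75) and (328,90). I choose (397,223), since it stands on the lower half between the dowels. A close crop will check that.

Run:
```python
import cv2,numpy as np
t=cv2.imread('pics/top0.png');s=cv2.imread('pics/side0.png')
def c(im,x,y,w=80,h=60):return cv2.resize(im[y:y+h,x:x+w],(400,300),interpolation=cv2.INTER_CUBIC)
cv2.imwrite('pics/c1.png',np.vstack([np.hstack([c(t,352,196),c(t,196,192)]),np.hstack([c(s,172,215),c(s,330,132)])]))
```

```text
(no output)
```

View pics/c1.png

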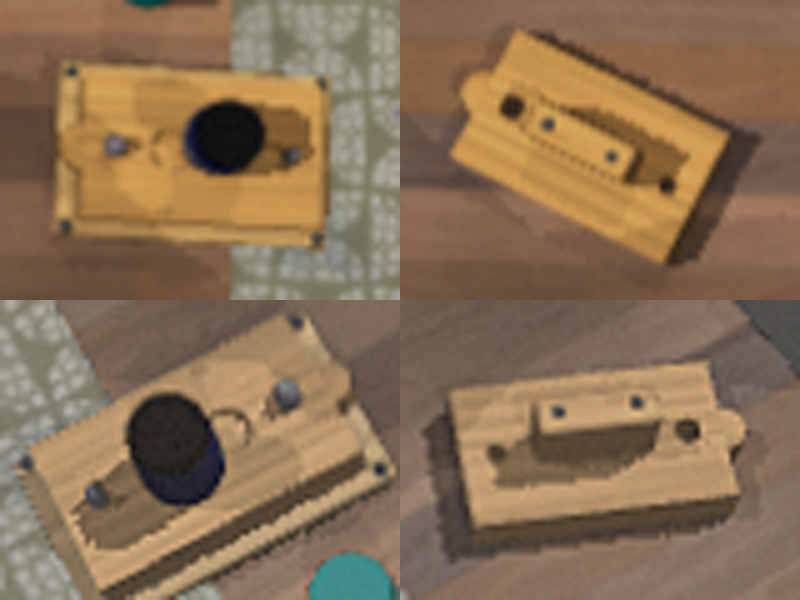

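The crop confirms the choice: a black-lidded, dark blue pot stands between the dowels at top (398,223). The upper half's ear points up-left in the top view. Holes show at about (218,213) and (249,229), and bar screws at (225,216) and (238,223).

```bash
cat > h.py <<'E'
import numpy as np,cv2
from workcell import arm,eyes
def ray(f,uv):
    K=f['mtx'];p=np.array([[uv]],float)
    # distortion model: x_d = x(1+k1 r^2)
    n=cv2.undistortPoints(p,K,np.array([f['k1'],0,0,0.]))[0,0]
    return f['position'],f['rotation']@np.r_[n,1.]
def tri(f,a,g,b):
    o1,d1=ray(f,a);o2,d2=ray(g,b)
    d1=d1/np.linalg.norm(d1);d2=d2/np.linalg.norm(d2)
    t=np.linalg.lstsq(np.c_[d1,-d2],o2-o1,rcond=None)[0]
    p,q=o1+t[0]*d1,o2+t[1]*d2
    return (p+q)/2,np.linalg.norm(p-q)
def plane(f,uv,z):
    o,d=ray(f,uv);return o+d*(z-o[2])/d[2]
def proj(f,P):
    x=f['rotation'].T@(np.array(P)-f['position']);n=x[:2]/x[2];n=n*(1+f['k1']*(n@n))
    return f['mtx'][:2,:2]@n+f['mtx'][:2,2]
E
python3 - <<'E'
from h import *
np.set_printoptions(precision=4,suppress=True)
T=eyes.grab_frame('top');S=eyes.grab_frame('side')
c=lambda o,p:np.array(o)+np.array(p)/5-.4
a,b,A,B=(352,196),(172,215),(196,192),(330,132)
for n,to,tp,so,sp,z in [('bigd',a,(115,146),b,(287,90),.05),('smalld',a,(292,156),b,(97,192),.05),('lid',a,(232,135),b,(170,133),.087),
 ('scr_rightlow?',a,(323,83),b,(27,163),.012),('scr2',a,(66,227),b,(295,22),.012),('scr3',a,(71,71),b,(380,168),.012),('scr4',a,(317,238),b,(27,163),.012),
 ('bigh',A,(112,106),B,(287,131),.022),('smallh',A,(267,185),B,(96,153),.022),('bar+',A,(148,124),B,(236,102),.057),('bar-',A,(212,156),B,(158,111),.057)]:
    u,v=c(to,tp),c(so,sp)
    p,e=tri(T,u,S,v);print(n,p,round(e,4),'T',plane(T,u,z)[:2],'S',plane(S,v,z)[:2])
for n,to,p in [('other',(0,0),(263,171)),('knob',0,(311,195)),('turq',0,(383,188))]:
    print(n,plane(T,p,.28 if n=='knob' else .05))
E
```

```text
bigd [ 0.472  -0.2198  0.0412] 0.002 T [ 0.4708 -0.2194] S [ 0.4766 -0.2196]
smalld [ 0.4677 -0.3302  0.0402] 0.0031 T [ 0.4663 -0.3294] S [ 0.4731 -0.3288]
lid [ 0.4769 -0.2847  0.077 ] 0.004 T [ 0.4752 -0.2846] S [ 0.4826 -0.2833]
scr_rightlow? [ 0.4957 -0.3377  0.1513] 0.0264 T [ 0.5166 -0.3588] S [ 0.42  -0.353]
scr2 [ 0.4234 -0.1937  0.0074] 0.0019 T [ 0.4228 -0.194 ] S [ 0.4261 -0.1933]
scr3 [ 0.5223 -0.1971  0.008 ] 0.0012 T [ 0.5216 -0.1972] S [ 0.5242 -0.197 ]
scr4 [ 0.4183 -0.3535  0.0091] 0.0011 T [ 0.418  -0.3534] S [ 0.42  -0.353]
bigh [0.5033 0.2696 0.0168] 0.0014 T [0.5024 0.2679] S [0.5058 0.2678]
smallh [0.4556 0.1704 0.0162] 0.0017 T [0.4548 0.1689] S [0.4587 0.1689]
bar+ [0.4886 0.2398 0.0532] 0.0013 T [0.4879 0.2385] S [0.4906 0.2386]
bar- [0.4698 0.1999 0.0533] 0.0016 T [0.4691 0.1986] S [0.4718 0.199 ]
other [0.6328 0.1285 0.05  ]
knob [ 0.5242 -0.0203  0.28  ]
turq [ 0.5862 -0.2462  0.05  ]
```

```bash
cat >> h.py <<'E'
from scipy.spatial.transform import Rotation as R
def rot(yaw):
    c,s=np.cos(yaw),np.sin(yaw);return np.array([[c,s,0],[s,-c,0],[0,0,-1.]])
def row(p,yaw,s=None):
    s=s or arm.get_state();M=np.array(s['ee_rot'])
    return np.round(np.r_[M.T@(np.array(p)-s['ee_pos']),R.from_matrix(M.T@rot(yaw)).as_rotvec()],4).tolist()
E
python3 - <<'E'
from h import *
print(row((.477,-.284,.14),np.pi/2-.03))
T=eyes.grab_frame('top')
for p in((363,277),(392,274),(260,273),(370,303)):print(plane(T,p,0))
E
```

```text
[0.3533, -0.1214, 0.0908, -0.0011, -0.001, -1.197]
[ 0.31065569 -0.18996382  0.        ]
[ 0.32092844 -0.28164971  0.        ]
[0.31826984 0.13247198 0.        ]
[ 0.23063615 -0.21211053  0.        ]
```

{"api": "play_rows", "payload": {"commands": [[[0.353, -0.121, 0, -0.001, -0.001, -1.197, -1], [0.353, -0.121, 0, -0.001, -0.001, -1.197, -1], [0.353, -0.121, 0, -0.001, -0.001, -1.197, -1], [0.353, -0.121, 0, -0.001, -0.001, -1.197, -1], [0.353, -0.121, 0, -0.001, -0.001, -1.197, -1], [0.353, -0.121, 0, -0.001, -0.001, -1.197, -1], [0.353, -0.121, 0, -0.001, -0.001, -1.197, -1], [0.353, -0.121, 0.06, -0.001, -0.001, -1.197, -1], [0.353, -0.121, 0.09, -0.001, -0.001, -1.197, -1], [0.353, -0.121, 0.09, -0.001, -0.001, -1.197, -1], [0.353, -0.121, 0.09, -0.001, -0.001, -1.197, -1]]]}}

```text
time: 1.62
ee_pos: [0.4776, -0.2855, 0.143]
ee_rot: [[0.03, 1.0, 0.002], [1.0, -0.03, -0.003], [-0.003, 0.002, -1.0]]
contact_force: [0.9, 0.4, 0.4]
width: 0.0856
grasp_force: 0.0
```

Run:
```python
from h import *
print(arm.get_state()['ee_pos'])
o=[]
for n,x,y in(('top',345,180),('side',160,195)):
    f=eyes.grab_frame(n);im=f['color'][:,:,::-1].copy();cv2.imwrite(f'pics/{n}1.png',im)
    s=arm.get_state();print(n,proj(f,s['ee_pos']),proj(f,np.array(s['ee_pos'])-[0,0,.055]))
    o.append(cv2.resize(im[y:y+80,x:x+100],(400,320),interpolation=cv2.INTER_CUBIC))
cv2.imwrite('pics/c2.png',np.hstack(o));print(row((.477,-.284,.045),np.pi/2-.03))
```

```text
[ 0.47764434 -0.2855468   0.14299336]
top [402.33789066 219.79348086] [398.51269098 221.62096336]
side [199.19301094 230.9035036 ] [203.68304088 240.00175809]
[0.0023, -0.0015, 0.0989, 0.0041, 0.0041, -0.0002]
```

View pics/c2.png

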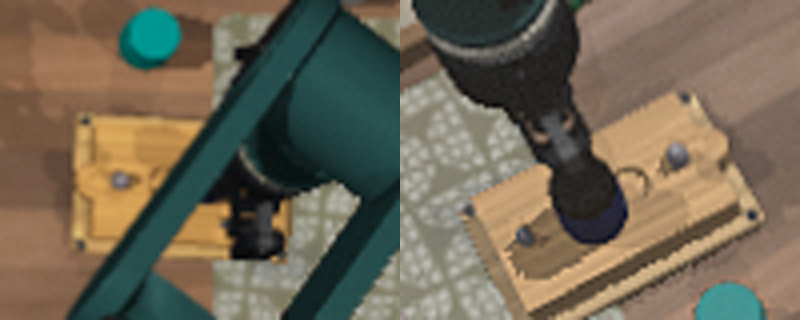

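The gripper is centred over the pot: in the side view its fingers are above the lid at about (206,241). Next I descend and grip.

{"api": "play_rows", "payload": {"commands": [[[0.002, -0.001, 0.04, 0.004, 0.004, 0, -1], [0.002, -0.001, 0.07, 0.004, 0.004, 0, -1], [0.002, -0.001, 0.09, 0.004, 0.004, 0, -1], [0.002, -0.001, 0.098, 0.004, 0.004, 0, -1], [0.002, -0.001, 0.098, 0.004, 0.004, 0, -1], [0.002, -0.001, 0.098, 0.004, 0.004, 0, 1], [0.002, -0.001, 0.098, 0.004, 0.004, 0, 1], [0.002, -0.001, 0.098, 0.004, 0.004, 0, 1], [0.002, -0.001, 0.098, 0.004, 0.004, 0, 1], [0.002, -0.001, 0.098, 0.004, 0.004, 0, 1], [0.002, -0.001, 0.098, 0.004, 0.004, 0, 1], [0.002, -0.001, 0.098, 0.004, 0.004, 0, 1]]]}}

```text
time: 3.22
ee_pos: [0.4768, -0.2836, 0.0447]
ee_rot: [[0.03, 1.0, -0.002], [1.0, -0.03, 0.001], [0.001, -0.002, -1.0]]
contact_force: [0.0, 0.5, 6.0]
width: 0.0424
grasp_force: 61.4
```

{"api": "play_rows", "payload": {"commands": [[[0, 0, -0.02, 0, 0, 0, 1], [0, 0, -0.05, 0, 0, 0, 1], [0, 0, -0.07, 0, 0, 0, 1], [0.04, -0.015, -0.07, 0, 0, 0, 1], [0.09, -0.03, -0.07, 0, 0, 0, 1], [0.14, -0.048, -0.07, 0, 0, 0, 1], [0.182, -0.062, -0.06, 0, 0, 0, 1], [0.182, -0.062, -0.04, 0, 0, 0, 1], [0.182, -0.062, 0, 0, 0, 0, 1], [0.182, -0.062, 0.02, 0, 0, 0, 1], [0.182, -0.062, 0.028, 0, 0, 0, 1], [0.182, -0.062, 0.028, 0, 0, 0, 1], [0.182, -0.062, 0.028, 0, 0, 0, 1]]]}}

```text
time: 4.85
ee_pos: [0.4203, -0.0996, 0.0171]
ee_rot: [[0.03, 1.0, -0.002], [1.0, -0.03, 0.002], [0.002, -0.002, -1.0]]
contact_force: [0.2, -0.6, -1.0]
width: 0.043
grasp_force: 61.0
```

Run:
```python
from h import *
s=arm.get_state();print(s['ee_pos'],s['contact_force'],s['width'])
f=eyes.grab_frame('side');im=f['color'][:,:,::-1]
print(proj(f,(s['ee_pos'][0],s['ee_pos'][1],.002)))
cv2.imwrite('pics/c3.png',cv2.resize(im[150:280,160:360],(800,520),interpolation=cv2.INTER_CUBIC))
```

```text
[ 0.42028423 -0.09957117  0.01706535] [ 0.16390671 -0.57905998 -1.04903301] 0.042980767824415934
[259.91445994 202.02210926]
```

View pics/c3.png

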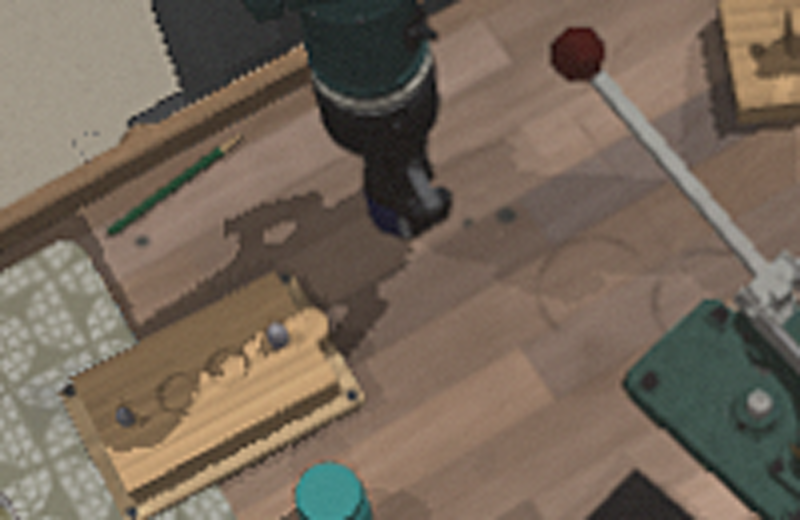

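The pot is in the grip, upright, just above the table at about (260,205), and the mould face is clear. I'll set it down.

{"api": "play_rows", "payload": {"commands": [[[0, 0, 0.004, 0, 0, 0, 1], [0, 0, 0.007, 0, 0, 0, 1], [0, 0, 0.008, 0, 0, 0, 1], [0, 0, 0.008, 0, 0, 0, 1]]]}}

```text
time: 5.4
ee_pos: [0.4195, -0.0992, 0.0087]
ee_rot: [[0.03, 1.0, -0.004], [1.0, -0.03, 0.003], [0.003, -0.004, -1.0]]
contact_force: [-3.0, 1.2, 5.7]
width: 0.0427
grasp_force: 61.6
```

{"api": "play_rows", "payload": {"commands": [[[0, 0, 0, 0, 0, 0, -1], [0, 0, 0, 0, 0, 0, -1], [0, 0, 0, 0, 0, 0, -1], [0, 0, 0, 0, 0, 0, -1], [0, 0, 0, 0, 0, 0, -1], [0, 0, -0.03, 0, 0, 0, -1], [0, 0, -0.08, 0, 0, 0, -1], [0, 0, -0.12, 0, 0, 0, -1], [0, 0, -0.12, 0, 0, 0, -1]]]}}

```text
time: 6.52
ee_pos: [0.4224, -0.1005, 0.1322]
ee_rot: [[0.03, 1.0, 0.005], [1.0, -0.03, -0.001], [-0.0, 0.005, -1.0]]
contact_force: [-0.1, 0.7, -0.4]
width: 0.0855
grasp_force: 0.0
```

Run:
```python
from h import *
y=np.pi/2-.446
print(arm.get_state()['ee_pos'],row((.34,-.06,.14),np.pi/2-.1),row((.35,.06,.14),y),row((.48,.2185,.14),y))
```

```text
[ 0.4223766  -0.10046512  0.13220203] [0.038, -0.0835, -0.0082, 0.0048, 0.0002, 0.07] [0.1582, -0.0771, -0.0082, 0.0048, -0.0006, 0.416] [0.3205, 0.0481, -0.0077, 0.0048, -0.0006, 0.416]
```

{"api": "play_rows", "payload": {"commands": [[[0.02, -0.05, -0.01, 0.005, 0, 0.03, -1], [0.04, -0.083, -0.01, 0.005, 0, 0.07, -1], [0.1, -0.083, -0.01, 0.005, 0, 0.2, -1], [0.158, -0.077, -0.01, 0.005, 0, 0.33, -1], [0.2, -0.045, -0.01, 0.005, 0, 0.416, -1], [0.25, -0.007, -0.01, 0.005, 0, 0.416, -1], [0.295, 0.028, -0.01, 0.005, 0, 0.416, -1], [0.32, 0.048, -0.01, 0.005, 0, 0.416, -1], [0.32, 0.048, -0.01, 0.005, 0, 0.416, -1], [0.32, 0.048, -0.01, 0.005, 0, 0.416, -1]]]}}

```text
time: 7.78
ee_pos: [0.4764, 0.2182, 0.1373]
ee_rot: [[0.431, 0.902, -0.011], [0.902, -0.431, 0.003], [-0.003, -0.011, -1.0]]
contact_force: [0.3, 0.2, -0.5]
width: 0.0854
grasp_force: 0.0
```

Run:
```python
from h import *
s=arm.get_state();p=np.array(s['ee_pos']);o=[]
for n,x,y in(('top',190,180),('side',320,120)):
    f=eyes.grab_frame(n);im=f['color'][:,:,::-1].copy();cv2.imwrite(f'pics/{n}2.png',im)
    o.append(cv2.resize(im[y:y+80,x:x+100],(400,320),interpolation=cv2.INTER_CUBIC))
f=eyes.grab_frame('side');im=f['color'][:,:,::-1]
o2=cv2.resize(im[160:220,210:310],(400,240),interpolation=cv2.INTER_CUBIC)
cv2.imwrite('pics/c4.png',np.vstack([np.hstack(o),np.hstack([o2,o2])]))
print(p,row((.48,.2185,.022),np.pi/2-.446))
```

```text
[0.47638049 0.21822305 0.13728993] [0.002, 0.0038, 0.1165, -0.0096, 0.0006, -0.0011]
```

View pics/c4.png

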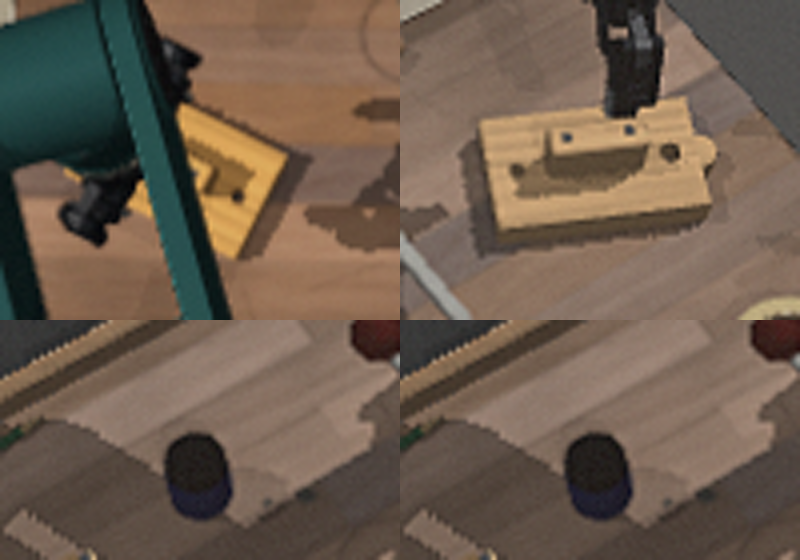

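The pot stands upright and free on the table at about (259,203) in the side view. The gripper is square over the bar. I'll descend and grip it.

{"api": "play_rows", "payload": {"commands": [[[0.002, 0.004, 0.05, -0.009, 0, 0, -1], [0.002, 0.004, 0.09, -0.009, 0, 0, -1], [0.002, 0.004, 0.108, -0.009, 0, 0, -1], [0.002, 0.004, 0.113, -0.009, 0, 0, -1], [0.002, 0.004, 0.113, -0.009, 0, 0, -1], [0.002, 0.004, 0.113, -0.009, 0, 0, 1], [0.002, 0.004, 0.113, -0.009, 0, 0, 1], [0.002, 0.004, 0.113, -0.009, 0, 0, 1], [0.002, 0.004, 0.113, -0.009, 0, 0, 1], [0.002, 0.004, 0.113, -0.009, 0, 0, 1], [0.002, 0.004, 0.113, -0.009, 0, 0, 1], [0.002, 0.004, 0.113, -0.009, 0, 0, 1], [0.002, 0.004, 0.113, -0.009, 0, 0, 1]]]}}

```text
time: 9.55
ee_pos: [0.4813, 0.2197, 0.0262]
ee_rot: [[0.431, 0.902, 0.001], [0.902, -0.431, 0.001], [0.001, 0.0, -1.0]]
contact_force: [-0.6, 0.4, 6.2]
width: 0.0232
grasp_force: 61.2
```

Run:
```python
from h import *
y=np.pi/2-.032
for p,a in (((.35,.06,.106),y-.2),((.35,-.07,.106),y),((.40,-.17,.106),y),((.471,-.273,.106),y)):print(row(p,a))
```

```text
[-0.2006, -0.0496, -0.0799, 0.0003, -0.0007, -0.214]
[-0.3179, 0.0065, -0.08, 0.0004, -0.0007, -0.414]
[-0.3866, 0.0947, -0.08, 0.0004, -0.0007, -0.414]
[-0.4489, 0.2032, -0.08, 0.0004, -0.0007, -0.414]
```

{"api": "play_rows", "payload": {"commands": [[[0, 0, -0.02, 0, 0, 0, 1], [0, 0, -0.05, 0, 0, 0, 1], [0, 0, -0.08, 0, 0, 0, 1], [-0.04, -0.01, -0.08, 0, 0, 0, 1], [-0.09, -0.022, -0.08, 0, 0, -0.05, 1], [-0.145, -0.036, -0.08, 0, 0, -0.12, 1], [-0.2, -0.05, -0.08, 0, 0, -0.21, 1], [-0.25, -0.025, -0.08, 0, 0, -0.3, 1], [-0.29, -0.008, -0.08, 0, 0, -0.37, 1], [-0.318, 0.007, -0.08, 0, 0, -0.414, 1], [-0.345, 0.04, -0.08, 0, 0, -0.414, 1], [-0.37, 0.075, -0.08, 0, 0, -0.414, 1], [-0.387, 0.095, -0.08, 0, 0, -0.414, 1], [-0.41, 0.14, -0.08, 0, 0, -0.414, 1], [-0.432, 0.175, -0.08, 0, 0, -0.414, 1], [-0.445, 0.197, -0.08, 0, 0, -0.414, 1], [-0.449, 0.203, -0.08, 0, 0, -0.414, 1], [-0.449, 0.203, -0.08, 0, 0, -0.414, 1], [-0.449, 0.203, -0.08, 0, 0, -0.414, 1]]]}}

```text
time: 11.92
ee_pos: [0.4697, -0.2721, 0.1051]
ee_rot: [[0.031, 1.0, -0.002], [1.0, -0.031, 0.001], [0.001, -0.002, -1.0]]
contact_force: [0.4, 1.0, -3.2]
width: 0.0233
grasp_force: 60.3
```

Run:
```python
from h import *
s=arm.get_state();print(s['ee_pos'],s['contact_force'],s['moment']);o=[]
for n,x,y in(('top',350,185),('side',160,200)):
    f=eyes.grab_frame(n);im=f['color'][:,:,::-1].copy();cv2.imwrite(f'pics/{n}3.png',im)
    o.append(cv2.resize(im[y:y+80,x:x+80],(400,400),interpolation=cv2.INTER_CUBIC))
cv2.imwrite('pics/c5.png',np.hstack(o))
```

```text
[ 0.46965725 -0.27209919  0.10510068] [ 0.3686295   1.03308244 -3.19938678] [-0.00015862  0.0192757   0.01732603]
```

View pics/c5.png

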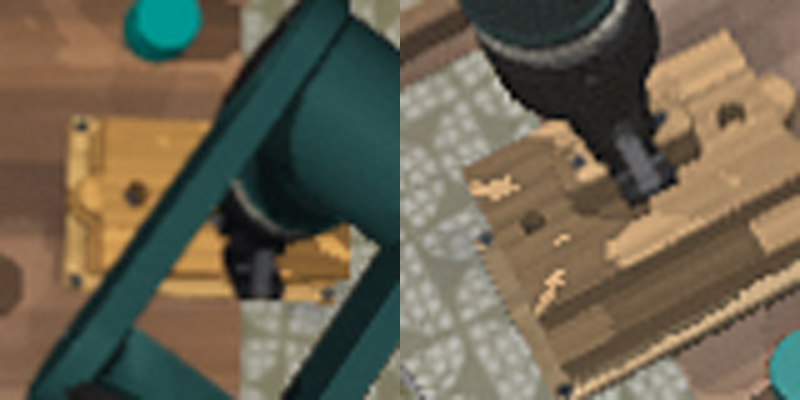

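Run:
```python
from h import *
np.set_printoptions(precision=4,suppress=True)
T=eyes.grab_frame('top');S=eyes.grab_frame('side')
c=lambda o,p:np.array(o)+np.array(p)/5-.4
for n,f,o,q in(('T',T,(352,196),((115,146),(292,156))),('S',S,(172,215),((287,90),(97,192)))):
    for p in q: print(n,'dowel',plane(f,c(o,p),.045)[:2])
print('T bigh',plane(T,c((350,185),(137,193)),.1005)[:2])
for p in((331,115),(133,222)):print('S hole',plane(S,c((160,200),p),.1005)[:2])
print(tri(T,c((350,185),(137,193)),S,c((160,200),(331,115))))
# sharper: dark-blob centroids of the holes in saved frames
for n,x,y in(('top',377,223),('side',226,222),('side',186,244)):
    f=T if n=='top' else S
    g=cv2.cvtColor(cv2.imread(f'pics/{n}3.png'),cv2.COLOR_BGR2GRAY).astype(float)[y-5:y+6,x-5:x+6]
    w=np.clip(np.percentile(g,60)*.7-g,0,None);Y,X=np.mgrid[-5:6,-5:6];w[X**2+Y**2>20]=0
    uv=(x+(w*X).sum()/w.sum(),y+(w*Y).sum()/w.sum());print(n,uv,plane(f,uv,.1005)[:2])
```

```text
T dowel [ 0.4713 -0.2201]
T dowel [ 0.4668 -0.3305]
S dowel [ 0.4743 -0.2192]
S dowel [ 0.4707 -0.3288]
T bigh [ 0.4711 -0.219 ]
S hole [ 0.4723 -0.2176]
S hole [ 0.4695 -0.3278]
(array([ 0.4715, -0.2183,  0.0996]), np.float64(0.0016934418149298326))
top (np.float64(376.79330708661416), np.float64(223.52263779527559)) [ 0.4701 -0.2183]
side (np.float64(225.5462962962963), np.float64(222.46481481481482)) [ 0.4716 -0.218 ]
side (np.float64(185.8308383233533), np.float64(244.7425149700599)) [ 0.4707 -0.3295]
```

The holes sit about 1 mm short in x and 1.3 mm too far in +y relative to the dowels. I'll correct that and lower gently over the tips.

{"api": "play_rows", "payload": {"commands": [[[-0.0015, 0.0012, 0.012, 0, 0.001, 0, 1], [-0.0015, 0.0012, 0.02, 0, 0.001, 0, 1], [-0.0015, 0.0012, 0.025, 0, 0.001, 0, 1], [-0.0015, 0.0012, 0.029, 0, 0.001, 0, 1], [-0.0015, 0.0012, 0.032, 0, 0.001, 0, 1], [-0.0015, 0.0012, 0.032, 0, 0.001, 0, 1]]]}}

```text
time: 12.88
ee_pos: [0.4715, -0.2747, 0.0735]
ee_rot: [[0.032, 0.999, -0.001], [0.999, -0.032, 0.001], [0.001, -0.001, -1.0]]
contact_force: [0.2, -0.1, -3.1]
width: 0.0229
grasp_force: 60.4
```

{"api": "play_rows", "payload": {"commands": [[[0, 0, 0.002, 0, 0, 0, 1], [0, 0, 0.004, 0, 0, 0, 1], [0, 0, 0.004, 0, 0, 0, 1]]]}}

```text
time: 13.25
ee_pos: [0.4713, -0.2741, 0.0691]
ee_rot: [[0.032, 0.999, -0.001], [0.999, -0.032, 0.002], [0.002, -0.001, -1.0]]
contact_force: [0.1, 0.8, -3.4]
width: 0.0231
grasp_force: 60.3
```

{"api": "play_rows", "payload": {"commands": [[[0, 0, 0.002, 0, 0, 0, 1], [0, 0, 0.004, 0, 0, 0, 1], [0, 0, 0.006, 0, 0, 0, 1], [0, 0, 0.006, 0, 0, 0, 1]]]}}

```text
time: 13.75
ee_pos: [0.4713, -0.274, 0.0634]
ee_rot: [[0.032, 0.999, -0.001], [0.999, -0.032, 0.003], [0.003, -0.001, -1.0]]
contact_force: [-2.3, 5.3, -0.3]
width: 0.0234
grasp_force: 60.9
```

{"api": "play_rows", "payload": {"commands": [[[0.0006, -0.0002, 0.001, 0, 0, 0, 1], [0.0006, -0.0002, 0.002, 0, 0, 0, 1], [0.0006, -0.0002, 0.003, 0, 0, 0, 1], [0.0006, -0.0002, 0.003, 0, 0, 0, 1]]]}}

```text
time: 14.25
ee_pos: [0.4713, -0.2739, 0.0623]
ee_rot: [[0.032, 0.999, -0.0], [0.999, -0.032, 0.001], [0.001, -0.0, -1.0]]
contact_force: [-6.1, 7.6, 8.3]
width: 0.0233
grasp_force: 61.9
```

{"api": "play_rows", "payload": {"commands": [[[0.0003, -0.0003, 0.001, 0, 0, 0, 1], [0.0005, -0.0004, 0.002, 0, 0, 0, 1], [0.0005, -0.0004, 0.002, 0, 0, 0, 1], [0.0005, -0.0004, 0.002, 0, 0, 0, 1]]]}}

```text
time: 14.75
ee_pos: [0.4713, -0.2739, 0.0622]
ee_rot: [[0.032, 0.999, 0.001], [0.999, -0.032, -0.0], [-0.0, 0.001, -1.0]]
contact_force: [-7.5, 7.9, 14.9]
width: 0.0233
grasp_force: 62.8
```

Run:
```python
from h import *
s=arm.get_state();print(s['ee_pos'],s['contact_force'],s['moment'])
o=[]
for n,x,y in(('top',350,185),('side',170,200)):
    f=eyes.grab_frame(n);im=f['color'][:,:,::-1]
    o.append(cv2.resize(im[y:y+80,x:x+80],(400,400),interpolation=cv2.INTER_CUBIC))
cv2.imwrite('pics/c6.png',np.hstack(o));print(arm.get_state()['contact_force'])
```

```text
[ 0.47130297 -0.27386746  0.06222935] [-7.52827523  7.90465476 14.93870672] [ 1.22487228  1.43883067 -0.11798771]
[-7.5098645   8.06427114 15.49383013]
```

View pics/c6.png

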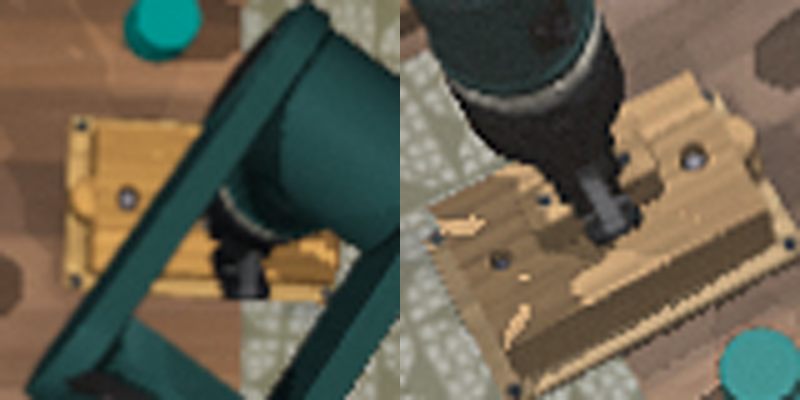

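The mould is closed flush: the dowel heads show in the holes at side (228,231) and (190,252), with the ears stacked. I'll firm up the push a little.

{"api": "play_rows", "payload": {"commands": [[[0.0005, -0.0005, 0.001, 0, 0, 0, 1], [0.001, -0.001, 0.002, 0, 0, 0, 1], [0.001, -0.001, 0.003, 0, 0, 0, 1], [0.001, -0.001, 0.003, 0, 0, 0, 1], [0.001, -0.001, 0.003, 0, 0, 0, 1], [0.001, -0.001, 0.003, 0, 0, 0, 1]]]}}

```text
time: 15.6
ee_pos: [0.4714, -0.2739, 0.0622]
ee_rot: [[0.032, 0.999, 0.004], [0.999, -0.032, -0.003], [-0.003, 0.004, -1.0]]
contact_force: [-8.6, 8.6, 24.6]
width: 0.0228
grasp_force: 64.0
```

```bash
python3 -c "
from h import *
print(arm.get_state()['contact_force']);print(arm.job_done())"
```

```text
[-8.59339645  8.61068795 24.61823521]
the job is handed in; nothing more can be done
None
```

The ink pot stands upright on the table, clear of the mould and baseboard; the upper half is on its dowels the right way round and flush, and the gripper was still holding it and pushing down with about 25 N when I handed the job in at about 16 s.

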